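# Screw down the filling pot's cover evenly

## Robot

A 6-joint arm with a two-finger parallel gripper is mounted at the origin on the work surface. World frame = base frame: x ahead of the robot, y to its left, z up, the work surface at z = 0. Lengths are in mm, angles in rad, forces in N, time in s.
With the tool pointing down it reaches from about 350 to 875 mm from the base axis. Payload 4.2 kg.
Tool frame: the origin (TCP) lies at the very end of the fingers, on their centre line; the grasp point (between the pads) lies 19 mm behind it (pinch_z is the distance from the TCP to the grasp point, in mm); z points along the fingers, y is the line along which they close (so a half turn about z gives the same grasp; the last joint's range is limited). The gripper opens to 85 mm and grips with 20 to 120 N. Pads are 22 mm wide; open, the fingers measure 114 mm over their backs; the gripper's body (76 mm by 85 mm) begins 54 mm behind the grasp point. The pads swing forward as they close: fully open they stand 13 mm farther back than shut.
Start: joints at [-0.931, 0.385, 0.008, 0, -1.194, -0.259], TCP at [232.303, -580.202, 231.312] pointing down, gripper open.
Joint ranges: [-3.14, 3.14], [-1.21, 2.06], [-1.07, 1.41], [-3.16, 2.05], [-2.99, -0.16], [-3.1, 3.1]. Speed limits (rad/s): [2.79, 2.79, 3.14, 3.14, 3.14, 3.14].

## Interface

Orientations are given as a unit quaternion [x, y, z, w].
In Python, from bench import * gives the robot as it stands.
- The arm moves only by the tool arm_command, never from a script. Its argument "steps" is one flat list of numbers, 4 for each row, row after row: the shift along the tool's x, y, z in m, then the turn about the tool's z in rad. In form: [tx, ty, tz, roll, tx, ty, tz, roll, ...]. A call has 1 to 20 rows; each row shifts and turns the commanded pose from where the row before left it, along the tool's axes as they then stand; what a row does not reach is not made up. A row lasts 1/8 s, in which the tool goes at most 62.5 mm and 10.7 degrees, less where a joint would pass 70% of its speed; a pose out of reach is approached as far as the arm can. A call with a gripper value outside its range is refused whole. "grip" is the finger opening in m, from 0 to 0.0854, set as the call begins (left out, the last holds). The fingers move at their own pace and stop on an object; the grip force is fixed at half the most. Time passes only in rows, so rows that do not move let the fingers close. It gives the time, the measured TCP pose, the force, the opening and the grip force at its end, in the units of the state.
- read_state(): the state, without advancing time (a new reading comes with each control period).
- get_image(name): name is "scene" or "top" or "wrist"; returns the picture (400x640x3 uint8, red, green, blue); there is no depth.
- get_calibration(name): a dict with "camera_matrix" (3x3 intrinsics, pixels), "cam_to_world" (4x4, takes a point from camera to world coordinates). Camera axes: x right, y down, z forward; pixel columns grow to the right and rows downward; lengths in mm; the calibration is good to about 2 mm. The wrist camera is an equidistant fisheye: a pixel r from the principal point sees the ray r / f radians off the axis. A picture is of the moment at which its call begins: read the wrist's pose just before it. get_calibration takes no time and is no camera call; for the wrist camera it gives the pose at the moment of the call.
- job_done(): hands the job in; it is judged then, once.
The state is a dict: "clock": time; "joints": joint angles; "joint_vel": joint speeds; "joint_efforts": joint torques, N m; "position": TCP position; "ee_rot": TCP orientation; "contact_force": force on the tool from outside, world axes, zero at the start; "wrist_torque": the same for the moment, N m; "gripper_width": finger opening in mm; "grasp_force": force on a finger pad.
Only numpy, scipy, OpenCV 4.12 (cv2) and the standard library are available. Lean on these libraries where they do the work, as an engineer would, in place of code of your own. Each camera call takes 0.05 s, during which the arm holds its last target. There are 200 camera calls.

## Task

Close the lip-gloss filling pot: screw its round cover down with the four wing screws, working crosswise (a screw, then the one opposite, then the other two) and a little at a time: bring all four about half way down first, then go round crosswise again until each one comes up firm and the cover sits flat on the metal rim. Keep the cover level as it goes down, do not overtighten, and leave the other things on the bench where they are.

Things in the scene. Friction and masses are not known exactly. Their poses are not given: they have to be found in the camera images.
- pot: squat stainless pressure pot fixed on the bench, dia 128 mm, flange dia 194 mm, flange face 104 mm above the bench. Origin under its centre, z up; -x: brass outlet valve (to 115 mm out, 75 mm high), +x: gauge, +-y: handles below the flange. Its screws 1, 2, 3, 4 stand at 45, 135, 225, 315 degrees (counter-clockwise from its x) on a circle of radius 77 mm round its z axis.
- cover: round aluminium cover, dia 190 mm, 10 mm thick, origin at the centre of its underside. Starts 5.8 mm above the flange on a soft gasket (3 N per mm) and sinks 4 to 5.8 mm, differing from pot to pot, to the metal rim. Only sinks and tilts; tilted over 2 degrees (5.2 mm across opposite screws) it pinches the gasket. Fittings within 35 mm of its middle rise 36 mm above it.
- screw_1: steel wing screw with a black blade, opposite screw_3. Origin on its axis at the underside of its head (on the cover), z up, x along the blade. Washer head dia 28 mm, 0 to 5 mm up; stem dia 10 mm, 5 to 18 mm; flat upright blade 44 mm long, 10 mm thick, 18 to 40 mm up: grip it across its thickness, middle of the pads about 30 mm up. Starts at any yaw.
- screw_2: wing screw like screw_1, opposite screw_4. Thread of all four: right-hand, steep: clockwise seen from above goes down 3 mm per rad. They start loose, heads 0.1 to 0.9 mm clear of the cover, and need about 1.7 to 2.6 rad in all: two grasps of up to 1.5 rad each; half way is about 1.2 rad (nothing is firm by then). They stay where they are left.
- screw_3: wing screw like screw_1 and opposite to it. Feel of every screw: 0.03 to 0.1 N m against the gasket; once the cover meets the rim below it the torque climbs steeply, about 0.9 N m per rad while turning. Firm is 0.3 to 0.5 N m while turning; held still, only a rise of 0.1 to 0.2 N m over the reading against the gasket is left of it (35 to 70 N on the cover). Overtightened: 0.7, or a rise of 0.25 held still (100 N).
- screw_4: wing screw like screw_1, opposite screw_2.
- lipstick_up: closed round lipstick standing upright near the pot, dia 21 mm, 78 mm tall, origin under its foot; bystander
- lipstick_square: square lipstick case lying near the pot, 78 x 21 x 21 mm, long side along x, origin at the middle of its underside; bystander
- compact: round black powder compact near the pot, dia 62 mm, 15 mm high, origin under its centre; bystander
- jar: small closed glass jar near the pot, dia 48 mm, 42 mm tall, origin under its centre; bystander
- spare_gasket: spare rubber ring lying on the bench, outer dia 90 mm, 6 mm high, origin under its centre; bystander
- palette_knife: palette knife lying on the bench, 200 mm long, along its x; bystander
- carton: small paper carton lying on the bench, 100 x 36 x 30 mm, origin under its centre; bystander

How it is judged:
By the outcome, as a careful person would: the job done as asked, in the order asked, and still so for the second after the job is handed in, with the robot touching nothing.
It also fails if it takes over 72 s, if anything falls off the work surface, if the arm or the gripper's body presses on something with over 40 N, if the wrist force passes 120 N, or if a joint passes its speed limit or range.

## Working session

There is one attempt and no reset: what is moved stays moved. The work goes in short steps, Python scripts to look and compute and a tool call to move; the robot and the scene stay as the last step left them, time stands still between calls to the robot, and variables do not carry over. Pictures are saved under pics/ and viewed, at most 10 in all, crops included, and the job is handed in when it is done.

Besides the shell and the picture viewer there is one more tool, called after ">>>" by a JSON object that holds its "op" and its "data". arm_command: Moves the arm, as the interface text tells. Its arguments: {"type":"object","properties":{"steps":{"type":"array","items":{"type":"number"}},"grip":{"type":"number"}},"required":["steps"]}

```bash
mkdir -p pics; ls
python3 - <<'E'
from bench import *
import cv2
s=read_state();print({k:s[k] for k in s})
for n in("scene","top","wrist"):
    c=get_calibration(n);print(n,c["camera_matrix"],c["cam_to_world"])
    cv2.imwrite(f"pics/{n}0.png",cv2.cvtColor(get_image(n),cv2.COLOR_RGB2BGR))
E
```

```text
pics
{'clock': 0.0, 'joints': array([-9.31377253e-01,  3.85559659e-01,  6.64858157e-03, -4.98301653e-04,
       -1.19400329e+00, -2.58594527e-01]), 'joint_vel': array([ 0.00078588,  0.00138323,  0.00069614,  0.00012029, -0.00022339,
        0.00038395]), 'joint_efforts': array([-3.96159521e-04, -3.92285550e+01,  1.88402617e+01,  4.18608025e+00,
       -4.58996423e-03,  1.29121196e-05]), 'position': array([ 232.10635483, -579.68329949,  230.22871976]), 'ee_rot': array([-1.89173365e-01,  9.81943106e-01,  1.05456923e-03, -2.51068648e-04]), 'contact_force': array([-0.5863232 ,  0.56782612, -0.22885428]), 'wrist_torque': array([-0.01895087,  0.03848687, -0.03408873]), 'grasp_force': 0.0, 'gripper_width': 85.93011310884219}
scene [[499.707794     0.         329.87759598]
 [  0.         499.707794   204.16384971]
 [  0.           0.           1.        ]] [[ 8.44663050e-01  3.14428196e-01 -4.33219623e-01  1.08900843e+03]
 [ 5.34985140e-01 -4.68173764e-01  7.03281043e-01 -9.75794522e+02]
 [ 1.83093283e-02 -8.25801572e-01 -5.63663492e-01  8.72622750e+02]
 [ 0.00000000e+00  0.00000000e+00  0.00000000e+00  1.00000000e+00]]
top [[465.00210048   0.         321.30977163]
 [  0.         465.00210048 196.64442378]
 [  0.           0.           1.        ]] [[-1.70006609e-02 -9.87012714e-01  1.59740041e-01  3.58444523e+02]
 [-9.99483041e-01  1.24158185e-02 -2.96563186e-02 -1.45358080e+00]
 [ 2.72878602e-02 -1.60161639e-01 -9.86713546e-01  1.24144326e+03]
 [ 0.00000000e+00  0.00000000e+00  0.00000000e+00  1.00000000e+00]]
wrist [[309.70691629   0.         316.25120658]
 [  0.         309.70691629 197.97891733]
 [  0.           0.           1.        ]] [[-3.71822651e-01  8.91428517e-01  2.59042688e-01  1.65606665e+02]
 [ 9.28298420e-01  3.56101909e-01  1.07020903e-01 -6.06682745e+02]
 [ 3.15588916e-03  2.80261714e-01 -9.59918440e-01  3.73709552e+02]
 [ 0.00000000e+00  0.00000000e+00  0.00000000e+00  1.00000000e+00]]
```

View pics/top0.png

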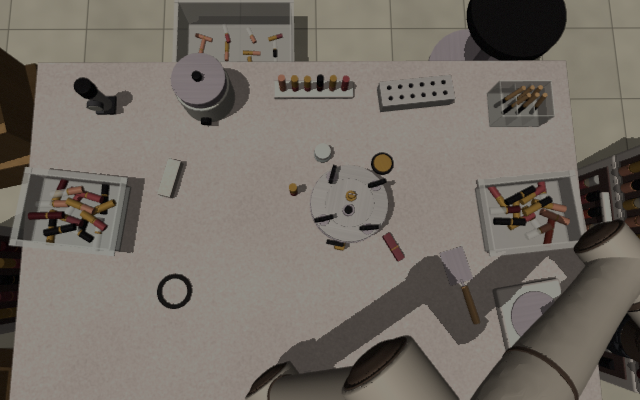

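View pics/scene0.png

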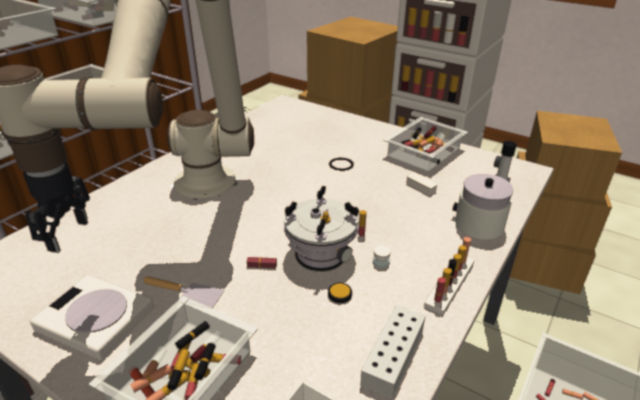

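The top view shows the pot at about (350,203). The blades are near (333,174), (377,184), (369,227) and (326,218), and the outlet valve is near (337,244), so the pot's +x points away from the robot.

```bash
cat > h.py <<'E'
from bench import *
import cv2, numpy as np
def ray(c,uv):
    K,T=c["camera_matrix"],c["cam_to_world"]
    d=np.array([(uv[0]-K[0,2])/K[0,0],(uv[1]-K[1,2])/K[1,1],1.])
    return T[:3,3],T[:3,:3]@d
def onplane(c,uv,z):
    o,d=ray(c,uv); return o+d*(z-o[2])/d[2]
E
python3 - <<'E'
from h import *
c=get_calibration("top"); im=cv2.imread("pics/top0.png")
g=im.max(2); m=(g<45).astype(np.uint8)
n,l,st,ce=cv2.connectedComponentsWithStats(m[155:260,300:400].copy())
for i in range(1,n):
    if st[i,4]<15: continue
    pts=np.argwhere(l==i)[:,::-1]+[300,155]
    w=np.array([onplane(c,p,155)[:2] for p in pts]); mu=w.mean(0)
    e,v=np.linalg.eigh(np.cov((w-mu).T)); 
    print(ce[i]+[300,155],st[i,4],mu.round(1),"yaw",np.arctan2(v[1,1],v[0,1]).round(3),"len",np.sqrt(12*e).round(1))
cv2.imwrite("pics/crop.png",cv2.resize(im[150:260,290:410],None,fx=5,fy=5,interpolation=cv2.INTER_CUBIC))
E
```

```text
[379.56842105 167.54736842] 95 [ 603.3 -175.2] yaw 1.104 len [40.8 61.1]
[332.18055556 174.20833333] 72 [588.3 -61. ] yaw 2.875 len [ 9.5 44.1]
[376.84090909 182.94318182] 88 [ 565.8 -167.3] yaw 1.875 len [11.4 44.6]
[348.06666667 209.44444444] 45 [502.9 -96.8] yaw 2.872 len [14.7 16.7]
[323.40789474 218.31578947] 76 [482.7 -38.2] yaw 1.772 len [ 9.8 42.8]
[369.15662651 227.03614458] 83 [ 460.6 -145.3] yaw 1.632 len [10.4 42.9]
[334.78461538 242.84615385] 65 [424.8 -63.7] yaw 1.362 len [ 9.  39.4]
```

View pics/crop.png

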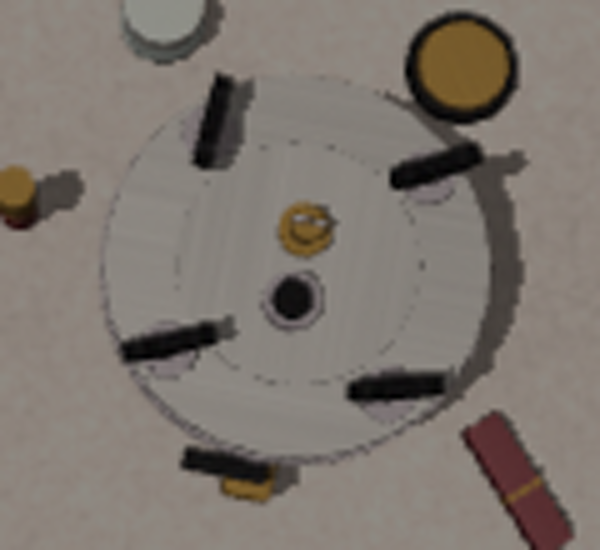

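The two diagonals give the same pot centre, (524.3, -103.0), and a radius of 76.6 mm, which fits the stated 77 mm. The valve direction then gives a pot yaw of about -12°. That makes screw 1 (588,-61), 2 (483,-38), 3 (461,-145) and 4 (566,-167). I'm moving above screw 1 first.

>>> {"op": "arm_command", "data": {"steps": [-0.0436,0.0291,0.0025,0,-0.0436,0.0291,0.0025,0,-0.0436,0.0291,0.0025,0,-0.0436,0.0291,0.0025,0,-0.0436,0.0291,0.0025,0,-0.0436,0.0291,0.0025,0,-0.0436,0.0291,0.0025,0,-0.0436,0.0291,0.0025,0,-0.0436,0.0291,0.0025,0,-0.0436,0.0291,0.0025,0,-0.0436,0.0291,0.0025,0,-0.0436,0.0291,0.0025,0], "grip": 0.036}}

```text
clock: 1.65
position: [588.8, -60.0, 201.0]
ee_rot: [-0.189, 0.982, 0.0, -0.0]
contact_force: [0.9, 0.3, 0.4]
gripper_width: 35.9
grasp_force: 0.0
```

>>> {"op": "arm_command", "data": {"steps": [0,0,0,-0.178,0,0,0,-0.178,0,0,0,-0.178,0,0,0,-0.178,0,0,0,-0.178,0,0,0,-0.178,0,0,0,-0.178,0,0,0,-0.178,0,0,0,-0.178,0,0,0,-0.178,0,0,0,-0.178,0,0,0,-0.178,0,0,0,-0.178,0,0,0,-0.178]}}

```text
clock: 3.4
position: [588.0, -61.6, 200.9]
ee_rot: [0.991, -0.131, -0.0, 0.0]
contact_force: [-0.1, 0.3, 0.9]
gripper_width: 36.0
grasp_force: 0.0
```

```bash
cat >> h.py <<'E'
def pose():
    s=read_state(); q=s["ee_rot"]
    phi=2*np.arctan2(q[1],q[0]); phi=(phi+np.pi)%(2*np.pi)-np.pi
    return s,phi
def go(x,y,yaw,z=None):
    "tool-frame shift to world x,y and roll to blade yaw"
    s,phi=pose(); p=s["position"]; d=np.array([x,y])-p[:2]
    print("clk",round(s["clock"],2),"pos",p.round(1),"phi",round(phi,3),"j6",s["joints"][5].round(2),
     "tool dx",round(d@[np.cos(phi),np.sin(phi)],1),"dy",round(d@[np.sin(phi),-np.cos(phi)],1),"roll",round(phi-yaw,3),
     "F",s["contact_force"].round(1),"M",s["wrist_torque"].round(3))
E
python3 - <<'E'
from h import *
go(588.3,-61,-0.267)
cv2.imwrite("pics/w1.png",cv2.cvtColor(get_image("wrist"),cv2.COLOR_RGB2BGR))
print(get_calibration("wrist")["cam_to_world"].round(3))
E
```

```text
clk 3.4 pos [588.  -61.6 200.9] phi -0.263 j6 1.14 tool dx 0.2 dy -0.6 roll 0.004 F [-0.1  0.3  0.9] M [-0.01  -0.048  0.032]
[[-2.56000e-01 -9.28000e-01 -2.71000e-01  6.56219e+02]
 [-9.67000e-01  2.46000e-01  7.30000e-02 -8.00650e+01]
 [-1.00000e-03  2.81000e-01 -9.60000e-01  3.44232e+02]
 [ 0.00000e+00  0.00000e+00  0.00000e+00  1.00000e+00]]
```

View pics/w1.png

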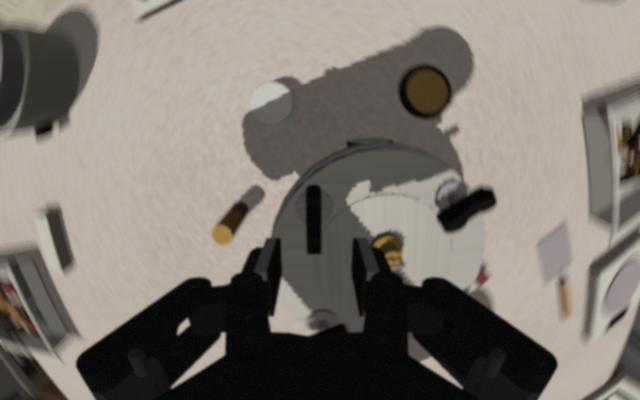

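The wrist view shows the screw 1 blade at (314,220), centred between the finger pads at about (262, 366). I'll measure it from here.

```bash
cat >> h.py <<'E'
def wray(c,uv):
    K,T=c["camera_matrix"],c["cam_to_world"]
    v=(np.array(uv)-K[:2,2])/K[0,0]; r=np.hypot(*v)+1e-12
    return T[:3,3],T[:3,:3]@np.array([*(v/r*np.sin(r)),np.cos(r)])
def blade(win=(285,340,175,262),zt=160,th=40,c=None,im=None):
    c=c or get_calibration("wrist"); im=get_image("wrist") if im is None else im
    u0,u1,v0,v1=win; m=(im.max(2)<th)[v0:v1,u0:u1].astype(np.uint8)
    n,l,st,ce=cv2.connectedComponentsWithStats(m)
    for i in range(1,n):
        if st[i,4]<60: continue
        P=np.argwhere(l==i)[:,::-1]+[u0,v0]; W=[]
        for p in P:
            o,d=wray(c,p); W.append((o+d*(zt-o[2])/d[2])[:2])
        (cx,cy),wh,a=cv2.minAreaRect(np.float32(W)); mu=np.mean(W,0); e,v=np.linalg.eigh(np.cov((np.array(W)-mu).T))
        print(st[i],"rect",round(cx,1),round(cy,1),np.round(wh,1),"mean",mu.round(1),"yaw",np.arctan2(v[1,1],v[0,1]).round(3))
E
python3 - <<'E'
from h import *
s,phi=pose()
blade(c=get_calibration("wrist"),im=cv2.imread("pics/w1.png"))
print(s["joints"].round(3))
E
```

```text
[ 21  10  15  69 972] rect 590.4 -60.3 [ 8.9 46.2] mean [591.  -60.6] yaw 2.89
[ 0.169  0.351 -0.123 -0.    -1.098  1.142]
```

>>> {"op": "arm_command", "data": {"steps": [0.0005,-0.0005,0.01,0.015,0,0,0.025,0,0,0,0.025,0,0,0,0.009,0,0,0,0,0]}}

```text
clock: 4.08
position: [588.6, -61.3, 131.6]
ee_rot: [0.99, -0.142, -0.001, 0.0]
contact_force: [0.3, -0.8, -0.6]
gripper_width: 35.8
grasp_force: 0.0
```

>>> {"op": "arm_command", "data": {"steps": [0,0,0,0,0,0,0,0,0,0,0,0,0,0,0,0], "grip": 0.0}}

```text
clock: 4.58
position: [589.8, -60.6, 133.5]
ee_rot: [0.99, -0.141, 0.001, -0.001]
contact_force: [0.3, 3.8, 4.0]
gripper_width: 8.9
grasp_force: 62.3
```

Run:
```python
from h import *
go(588.3,-61,-0.267); go(588.3,-61,-0.267)
```

```text
clk 4.58 pos [589.8 -60.6 133.5] phi -0.283 j6 1.12 tool dx -1.4 dy 0.8 roll -0.016 F [0.3 3.8 4. ] M [ 1.302 -0.048 -0.019]
clk 4.58 pos [589.8 -60.6 133.5] phi -0.283 j6 1.12 tool dx -1.4 dy 0.8 roll -0.016 F [0.3 3.8 4. ] M [ 1.302 -0.048 -0.019]
```

>>> {"op": "arm_command", "data": {"steps": [0,0,0.00045,0.15,0,0,0.00045,0.15,0,0,0.00045,0.15,0,0,0.00045,0.15,0,0,0.00045,0.15,0,0,0.00045,0.15,0,0,0.00045,0.15,0,0,0.00045,0.15,0,0,0,0]}}

```text
clock: 5.7
position: [588.6, -61.4, 129.9]
ee_rot: [0.737, -0.676, 0.0, 0.0]
contact_force: [-2.3, 2.8, 6.8]
gripper_width: 8.7
grasp_force: 62.7
```

Run:
```python
from h import *
go(460.6,-145.3,-1.51)
```

```text
clk 5.7 pos [588.6 -61.4 129.9] phi -1.484 j6 -0.08 tool dx 72.6 dy 134.8 roll 0.026 F [-2.3  2.8  6.8] M [ 0.832  0.627 -0.072]
```

>>> {"op": "arm_command", "data": {"steps": [0,0,0,0,0,0,0,0,0,0,-0.024,0,0,0,-0.024,0,0.0242,0.0449,0,0.026,0.0242,0.0449,0,0,0.0242,0.0449,0,0,0,0,0,0], "grip": 0.036}}

```text
clock: 6.7
position: [456.2, -144.4, 176.5]
ee_rot: [0.727, -0.686, -0.001, 0.001]
contact_force: [0.3, 0.4, -0.1]
gripper_width: 35.7
grasp_force: 0.0
```

Run:
```python
from h import *
go(460.6,-145.3,-1.51)
blade(win=(270,360,150,262))
```

```text
clk 6.7 pos [ 456.2 -144.4  176.5] phi -1.513 j6 0.02 tool dx 1.1 dy -4.4 roll -0.003 F [ 0.3  0.4 -0.1] M [-0.006 -0.08   0.034]
[ 32  47  16  65 948] rect 459.6 -149.9 [ 8.2 38.7] mean [ 459.5 -150.2] yaw 1.631
[  0  89  11  23 173] rect 478.9 -136.3 [ 5.9 14.5] mean [ 478.4 -135.1] yaw 1.457
[ 82  90   8  22 138] rect 432.5 -138.6 [ 4.1 13.7] mean [ 432.3 -138.2] yaw 1.713
```

>>> {"op": "arm_command", "data": {"steps": [0.001,-0.0042,0.01,0,0,0,0.025,0,0,0,0.0105,0,0,0,0,0]}}

```text
clock: 7.25
position: [463.9, -143.5, 130.0]
ee_rot: [0.729, -0.685, -0.001, 0.001]
contact_force: [-0.5, 0.4, -0.1]
gripper_width: 35.7
grasp_force: 0.0
```

>>> {"op": "arm_command", "data": {"steps": [0,0,0,0,0,0,0,0,0,0,0,0,0,0,0,0], "grip": 0.0}}

```text
clock: 7.75
position: [459.8, -144.0, 131.5]
ee_rot: [0.728, -0.685, -0.003, 0.003]
contact_force: [-8.0, 0.6, 5.8]
gripper_width: 9.2
grasp_force: 61.1
```

>>> {"op": "arm_command", "data": {"steps": [0,0,0.00045,0.15,0,0,0.00045,0.15,0,0,0.00045,0.15,0,0,0.00045,0.15,0,0,0.00045,0.15,0,0,0.00045,0.15,0,0,0.00045,0.15,0,0,0.00045,0.15,0,0,0,0]}}

```text
clock: 8.88
position: [459.1, -143.8, 128.0]
ee_rot: [-0.213, 0.977, 0.001, -0.005]
contact_force: [-10.6, 2.0, 8.6]
gripper_width: 9.2
grasp_force: 61.5
```

Run:
```python
from h import *
go(482.7,-38.2,-1.37)
```

```text
clk 8.88 pos [ 459.1 -143.8  128. ] phi -2.712 j6 -1.17 tool dx -65.5 dy 86.2 roll -1.342 F [-10.6   2.    8.6] M [ 0.544  2.951 -0.037]
```

>>> {"op": "arm_command", "data": {"steps": [0,0,0,0,0,0,0,0,0,0,-0.024,0,0,0,-0.024,0,-0.0203,0.0292,0,0,-0.0203,0.0292,0,0,-0.0203,0.0292,0,0,0,0,0,-0.168,0,0,0,-0.168,0,0,0,-0.168,0,0,0,-0.168,0,0,0,-0.168,0,0,0,-0.168,0,0,0,-0.168,0,0,0,-0.166,0,0,0,0,0,0,0,0], "grip": 0.036}}

```text
clock: 11.0
position: [482.7, -38.6, 175.8]
ee_rot: [0.774, -0.633, 0.0, -0.0]
contact_force: [-0.8, 0.2, -0.4]
gripper_width: 35.9
grasp_force: 0.0
```

Run:
```python
from h import *
go(482.7,-38.2,-1.37)
blade(win=(270,360,150,262))
```

```text
clk 11.0 pos [482.7 -38.6 175.8] phi -1.37 j6 -0.06 tool dx -0.4 dy -0.0 roll -0.0 F [-0.8  0.2 -0.4] M [-0.009 -0.049  0.018]
[ 39  48  17  64 995] rect 482.8 -44.4 [ 8.9 38. ] mean [483.1 -45.2] yaw 1.763
[  0  89  10  23 175] rect 504.3 -27.5 [ 5.3 14.5] mean [503.6 -26.7] yaw 1.573
[ 83  90   7  22 129] rect 458.4 -36.6 [ 3.5 13.6] mean [458.2 -36.1] yaw 1.817
```

>>> {"op": "arm_command", "data": {"steps": [0,0,0.01,0,0,0,0.025,0,0,0,0.0105,0,0,0,0,0]}}

```text
clock: 11.55
position: [482.0, -38.8, 129.2]
ee_rot: [0.775, -0.632, -0.001, 0.001]
contact_force: [-0.5, -0.0, 1.2]
gripper_width: 36.0
grasp_force: 0.0
```

>>> {"op": "arm_command", "data": {"steps": [0,0,0,0,0,0,0,0,0,0,0,0,0,0,0,0], "grip": 0.0}}

```text
clock: 12.05
position: [482.7, -38.7, 130.9]
ee_rot: [0.775, -0.632, 0.0, -0.0]
contact_force: [-1.4, -0.2, 5.2]
gripper_width: 9.4
grasp_force: 61.2
```

>>> {"op": "arm_command", "data": {"steps": [0,0,0.00045,0.15,0,0,0.00045,0.15,0,0,0.00045,0.15,0,0,0.00045,0.15,0,0,0.00045,0.15,0,0,0.00045,0.15,0,0,0.00045,0.15,0,0,0.00045,0.15,0,0,0,0]}}

```text
clock: 13.18
position: [480.9, -38.2, 127.2]
ee_rot: [-0.282, 0.959, 0.001, -0.001]
contact_force: [-6.5, 4.4, 10.4]
gripper_width: 9.3
grasp_force: 62.2
```

Run:
```python
from h import *
go(565.8,-167.3,-1.267)
```

```text
clk 13.18 pos [480.9 -38.2 127.2] phi -2.569 j6 -1.25 tool dx -1.4 dy -154.5 roll -1.302 F [-6.5  4.4 10.4] M [ 1.403  2.173 -0.063]
```

>>> {"op": "arm_command", "data": {"steps": [0,0,0,0,0,0,0,0,0,0,-0.024,0,0,0,-0.024,0,0,-0.051,0,0,0,-0.051,0,0,0,-0.051,0,0,0,0,0,-0.163,0,0,0,-0.163,0,0,0,-0.163,0,0,0,-0.163,0,0,0,-0.163,0,0,0,-0.163,0,0,0,-0.163,0,0,0,-0.161,0,0,0,0,0,0,0,0], "grip": 0.036}}

```text
clock: 15.3
position: [565.5, -167.3, 174.2]
ee_rot: [0.806, -0.592, -0.0, 0.0]
contact_force: [0.6, -0.4, 0.3]
gripper_width: 35.9
grasp_force: 0.0
```

Run:
```python
from h import *
go(565.8,-167.3,-1.267)
blade(win=(270,360,150,262))
```

```text
clk 15.3 pos [ 565.5 -167.3  174.2] phi -1.268 j6 0.32 tool dx 0.1 dy -0.3 roll -0.001 F [ 0.6 -0.4  0.3] M [0.013 0.003 0.003]
[ 38  48  17  64 993] rect 566.9 -173.3 [ 8.8 37.6] mean [ 567.1 -173.5] yaw 1.855
[  0  89  11  23 179] rect 585.6 -154.9 [ 5.8 14.3] mean [ 584.8 -153.9] yaw 1.692
[ 83  89   7  23 146] rect 541.7 -168.6 [ 3.5 14.1] mean [ 541.6 -168.1] yaw 1.96
```

>>> {"op": "arm_command", "data": {"steps": [0,-0.0003,0.01,0,0,0,0.024,0,0,0,0.0098,0,0,0,0,0]}}

```text
clock: 15.85
position: [565.3, -167.1, 129.7]
ee_rot: [0.806, -0.592, -0.001, 0.001]
contact_force: [0.5, 0.4, -0.4]
gripper_width: 35.9
grasp_force: 0.0
```

>>> {"op": "arm_command", "data": {"steps": [0,0,0,0,0,0,0,0,0,0,0,0,0,0,0,0], "grip": 0.0}}

```text
clock: 16.35
position: [566.1, -167.3, 131.6]
ee_rot: [0.806, -0.591, 0.001, -0.0]
contact_force: [-1.9, -0.3, 5.1]
gripper_width: 8.9
grasp_force: 61.2
```

>>> {"op": "arm_command", "data": {"steps": [0,0,0.00045,0.15,0,0,0.00045,0.15,0,0,0.00045,0.15,0,0,0.00045,0.15,0,0,0.00045,0.15,0,0,0.00045,0.15,0,0,0.00045,0.15,0,0,0.00045,0.15,0,0,0,0]}}

```text
clock: 17.48
position: [564.9, -167.1, 128.0]
ee_rot: [-0.331, 0.944, 0.0, -0.001]
contact_force: [-4.3, 1.8, 7.2]
gripper_width: 9.2
grasp_force: 61.8
```

Run:
```python
from h import *
go(588.8,-61,-1.484)
```

```text
clk 17.48 pos [ 564.9 -167.1  128. ] phi -2.467 j6 -0.88 tool dx -84.9 dy 67.9 roll -0.983 F [-4.3  1.8  7.2] M [ 0.282  1.184 -0.109]
```

>>> {"op": "arm_command", "data": {"steps": [0,0,0,0,0,0,0,0,0,0,-0.024,0,0,0,-0.024,0,-0.0282,0.0228,0,0,-0.0282,0.0228,0,0,-0.0282,0.0228,0,0,0,0,0,-0.164,0,0,0,-0.164,0,0,0,-0.164,0,0,0,-0.164,0,0,0,-0.164,0,0,0,-0.163,0,0,0,0,0,0,0,0], "grip": 0.036}}

```text
clock: 19.35
position: [589.0, -60.8, 174.9]
ee_rot: [0.737, -0.676, -0.0, 0.0]
contact_force: [0.0, 0.5, -1.5]
gripper_width: 36.1
grasp_force: 0.0
```

Run:
```python
from h import *
go(588.8,-61,-1.484)
im=get_image("wrist");cv2.imwrite("pics/w5.png",cv2.cvtColor(im,cv2.COLOR_RGB2BGR))
blade(win=(270,360,150,262),zt=156,im=im)
im=get_image("top");cv2.imwrite("pics/t5.png",cv2.cvtColor(im,cv2.COLOR_RGB2BGR))
```

```text
clk 19.35 pos [589.  -60.8 174.9] phi -1.485 j6 -0.08 tool dx 0.2 dy 0.3 roll -0.001 F [ 0.   0.5 -1.5] M [ 0.014 -0.004 -0.024]
[  39   46   17   66 1022] rect 588.4 -65.8 [ 9.1 39.8] mean [588.4 -66.7] yaw 1.663
[  0  89  10  23 165] rect 612.1 -50.7 [ 5.4 14.7] mean [611.5 -49.5] yaw 1.469
[ 82  89   8  23 149] rect 564.5 -54.9 [ 4.2 14.4] mean [564.6 -54.4] yaw 1.73
```

View pics/w5.png

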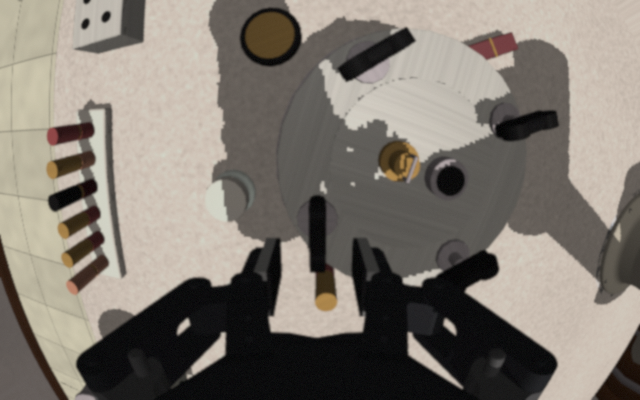

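The wrist view shows the screw 1 blade at (317,235), between the fingers, and all the other blades have been turned. I'm starting the second round on screw 1.

>>> {"op": "arm_command", "data": {"steps": [0,0,0.01,0,0,0,0.026,0,0,0,0.0115,0,0,0,0,0]}}

```text
clock: 19.95
position: [588.4, -60.9, 126.4]
ee_rot: [0.737, -0.675, -0.001, 0.001]
contact_force: [0.3, 1.0, 0.4]
gripper_width: 35.9
grasp_force: 0.0
```

>>> {"op": "arm_command", "data": {"steps": [0,0,0,0,0,0,0,0,0,0,0,0,0,0,0,0], "grip": 0.0}}

```text
clock: 20.45
position: [588.9, -60.9, 128.6]
ee_rot: [0.738, -0.675, 0.0, -0.0]
contact_force: [-3.4, 0.3, 5.7]
gripper_width: 9.4
grasp_force: 61.4
```

>>> {"op": "arm_command", "data": {"steps": [0,0,0.0004,0.13,0,0,0.0004,0.13,0,0,0.0004,0.13]}}

```text
clock: 20.82
position: [588.6, -60.9, 127.4]
ee_rot: [-0.591, 0.807, -0.0, -0.0]
contact_force: [-4.6, 0.8, 6.5]
gripper_width: 9.0
grasp_force: 61.6
```

Run:
```python
from h import *
go(588.8,-61,-1.484)
```

```text
clk 20.82 pos [588.6 -60.9 127.4] phi -1.876 j6 -0.48 tool dx 0.0 dy -0.2 roll -0.392 F [-4.6  0.8  6.5] M [0.19  1.365 0.101]
```

>>> {"op": "arm_command", "data": {"steps": [0,0,0,0]}}

```text
clock: 20.95
position: [588.6, -60.9, 127.4]
ee_rot: [-0.592, 0.806, 0.0, -0.0]
contact_force: [-4.3, 0.8, 6.7]
gripper_width: 9.1
grasp_force: 61.6
```

Run:
```python
from h import *
go(588.8,-61,-1.484)
```

```text
clk 20.95 pos [588.6 -60.9 127.4] phi -1.873 j6 -0.47 tool dx 0.0 dy -0.2 roll -0.389 F [-4.3  0.8  6.7] M [ 0.203  1.255 -0.039]
```

>>> {"op": "arm_command", "data": {"steps": [0,0,0.0003,0.1]}}

```text
clock: 21.08
position: [588.5, -60.9, 127.3]
ee_rot: [-0.551, 0.835, -0.0, -0.0]
contact_force: [-5.5, 1.1, 8.1]
gripper_width: 8.7
grasp_force: 61.8
```

```bash
cat >> h.py <<'E'
def tq():
    s,phi=pose(); print("clk",round(s["clock"],2),"z",s["position"][2].round(1),"phi",round(phi,3),"Mz",s["wrist_torque"][2].round(3),"F",s["contact_force"].round(1))
E
python3 -c "from h import *;tq()"
```

```text
clk 21.07 z 127.3 phi -1.975 Mz 0.081 F [-5.5  1.1  8.1]
```

>>> {"op": "arm_command", "data": {"steps": [0,0,0.0003,0.1]}}

```text
clock: 21.2
position: [588.4, -60.9, 127.2]
ee_rot: [-0.508, 0.861, -0.0, -0.0]
contact_force: [-5.9, 1.2, 9.3]
gripper_width: 8.9
grasp_force: 62.0
```

```bash
python3 -c "from h import *;tq()"
```

```text
clk 21.2 z 127.2 phi -2.075 Mz 0.147 F [-5.9  1.2  9.3]
```

>>> {"op": "arm_command", "data": {"steps": [0,0,0,0]}}

```text
clock: 21.32
position: [588.4, -60.9, 127.2]
ee_rot: [-0.509, 0.861, -0.0, -0.0]
contact_force: [-5.1, 1.5, 8.7]
gripper_width: 8.9
grasp_force: 61.9
```

```bash
python3 -c "from h import *;tq()"
```

```text
clk 21.32 z 127.2 phi -2.073 Mz -0.033 F [-5.1  1.5  8.7]
```

>>> {"op": "arm_command", "data": {"steps": [0,0,0.0003,0.1]}}

```text
clock: 21.45
position: [588.3, -60.8, 127.1]
ee_rot: [-0.465, 0.885, -0.0, -0.001]
contact_force: [-6.8, 2.4, 9.8]
gripper_width: 9.3
grasp_force: 62.2
```

```bash
python3 -c "from h import *;tq()"
```

```text
clk 21.45 z 127.1 phi -2.174 Mz 0.279 F [-6.8  2.4  9.8]
```

>>> {"op": "arm_command", "data": {"steps": [0,0,0.0003,0.1]}}

```text
clock: 21.58
position: [588.3, -60.8, 127.1]
ee_rot: [-0.42, 0.907, -0.0, -0.001]
contact_force: [-6.4, 2.9, 10.9]
gripper_width: 9.2
grasp_force: 62.5
```

```bash
python3 -c "from h import *;tq()"
```

```text
clk 21.57 z 127.1 phi -2.274 Mz 0.283 F [-6.4  2.9 10.9]
```

>>> {"op": "arm_command", "data": {"steps": [0,0,0,0]}}

```text
clock: 21.7
position: [588.3, -60.8, 127.1]
ee_rot: [-0.421, 0.907, -0.0, -0.001]
contact_force: [-6.9, 1.7, 10.7]
gripper_width: 9.1
grasp_force: 62.3
```

```bash
python3 -c "from h import *;tq()"
```

```text
clk 21.7 z 127.1 phi -2.272 Mz 0.163 F [-6.9  1.7 10.7]
```

>>> {"op": "arm_command", "data": {"steps": [0,0,0,0]}}

```text
clock: 21.82
position: [588.3, -60.8, 127.1]
ee_rot: [-0.421, 0.907, -0.0, -0.0]
contact_force: [-6.4, 2.2, 10.6]
gripper_width: 9.0
grasp_force: 62.3
```

```bash
python3 -c "from h import *;tq();go(459.9,-144.3,-2.712)"
```

```text
clk 21.82 z 127.1 phi -2.272 Mz 0.142 F [-6.4  2.2 10.6]
clk 21.82 pos [588.3 -60.8 127.1] phi -2.272 j6 -0.87 tool dx 146.6 dy 44.3 roll 0.44 F [-6.4  2.2 10.6] M [0.499 1.896 0.142]
```

>>> {"op": "arm_command", "data": {"steps": [0,0,0,0,0,0,0,0,0,0,-0.025,0,0,0,-0.025,0,0.049,0.0149,0,0,0.049,0.0149,0,0,0.049,0.0149,0,0,0,0,0,0.147,0,0,0,0.147,0,0,0,0.146,0,0,0,0,0,0,0,0], "grip": 0.036}}

```text
clock: 23.32
position: [460.1, -144.2, 175.0]
ee_rot: [-0.214, 0.977, -0.0, -0.0]
contact_force: [0.3, 0.5, -0.1]
gripper_width: 36.1
grasp_force: 0.0
```

Run:
```python
from h import *
go(459.9,-144.3,-2.712)
blade(win=(270,360,150,262),zt=157)
```

```text
clk 23.32 pos [ 460.1 -144.2  175. ] phi -2.711 j6 -1.17 tool dx 0.2 dy -0.0 roll 0.001 F [ 0.3  0.5 -0.1] M [-0.022 -0.025  0.01 ]
[  41   43   17   69 1086] rect 453.2 -145.5 [41.3  8.8] mean [ 453.  -145.8] yaw -2.71
[  0  89  11  23 192] rect 476.4 -162.9 [14.6  6. ] mean [ 477.1 -162.1] yaw -2.88
[ 82  89   8  23 156] rect 456.8 -120.4 [14.5  4.2] mean [ 457.1 -120. ] yaw -2.658
```

>>> {"op": "arm_command", "data": {"steps": [0,0.001,0.01,0,0,0,0.026,0,0,0,0.0125,0,0,0,0,0]}}

```text
clock: 23.88
position: [458.9, -143.3, 125.7]
ee_rot: [-0.213, 0.977, 0.0, -0.001]
contact_force: [0.3, -0.5, -0.3]
gripper_width: 36.2
grasp_force: 0.0
```

>>> {"op": "arm_command", "data": {"steps": [0,0,0,0,0,0,0,0,0,0,0,0,0,0,0,0], "grip": 0.0}}

```text
clock: 24.38
position: [460.0, -143.1, 127.5]
ee_rot: [-0.213, 0.977, -0.0, 0.001]
contact_force: [-1.0, 3.0, 4.0]
gripper_width: 9.1
grasp_force: 61.2
```

>>> {"op": "arm_command", "data": {"steps": [0,0,0.0004,0.13,0,0,0.0004,0.13,0,0,0.0004,0.13]}}

```text
clock: 24.75
position: [460.1, -143.4, 126.6]
ee_rot: [-0.018, 1.0, -0.0, 0.001]
contact_force: [-1.7, 2.5, 7.5]
gripper_width: 8.9
grasp_force: 61.9
```

```bash
python3 -c "from h import *;tq()"
```

```text
clk 24.75 z 126.6 phi -3.106 Mz 0.126 F [-1.7  2.5  7.5]
```

>>> {"op": "arm_command", "data": {"steps": [0,0,0,0]}}

```text
clock: 24.88
position: [460.1, -143.4, 126.6]
ee_rot: [-0.019, 1.0, -0.0, 0.001]
contact_force: [-1.8, 1.1, 6.4]
gripper_width: 9.3
grasp_force: 61.7
```

```bash
python3 -c "from h import *;tq()"
```

```text
clk 24.88 z 126.6 phi -3.103 Mz -0.068 F [-1.8  1.1  6.4]
```

>>> {"op": "arm_command", "data": {"steps": [0,0,0.0003,0.1]}}

```text
clock: 25.0
position: [460.1, -143.5, 126.5]
ee_rot: [0.031, 1.0, -0.0, 0.001]
contact_force: [-2.0, 1.6, 8.8]
gripper_width: 9.4
grasp_force: 62.0
```

```bash
python3 -c "from h import *;tq()"
```

```text
clk 25.0 z 126.5 phi 3.079 Mz 0.196 F [-2.   1.6  8.8]
```

>>> {"op": "arm_command", "data": {"steps": [0,0,0.0003,0.1]}}

```text
clock: 25.12
position: [460.1, -143.6, 126.4]
ee_rot: [0.081, 0.997, -0.001, 0.001]
contact_force: [-2.8, 2.2, 10.2]
gripper_width: 8.9
grasp_force: 62.3
```

```bash
python3 -c "from h import *;tq()"
```

```text
clk 25.12 z 126.4 phi 2.979 Mz 0.268 F [-2.8  2.2 10.2]
```

>>> {"op": "arm_command", "data": {"steps": [0,0,0,0]}}

```text
clock: 25.25
position: [460.1, -143.6, 126.4]
ee_rot: [0.08, 0.997, -0.0, 0.001]
contact_force: [-2.3, 1.8, 9.5]
gripper_width: 9.2
grasp_force: 62.1
```

```bash
python3 -c "from h import *;tq()"
```

```text
clk 25.25 z 126.4 phi 2.981 Mz 0.098 F [-2.3  1.8  9.5]
```

>>> {"op": "arm_command", "data": {"steps": [0,0,0.0002,0.06]}}

```text
clock: 25.38
position: [460.1, -143.6, 126.4]
ee_rot: [0.11, 0.994, -0.001, 0.001]
contact_force: [-3.1, 1.6, 11.7]
gripper_width: 8.9
grasp_force: 62.4
```

```bash
python3 -c "from h import *;tq()"
```

```text
clk 25.38 z 126.4 phi 2.921 Mz 0.265 F [-3.1  1.6 11.7]
```

>>> {"op": "arm_command", "data": {"steps": [0,0,0,0]}}

```text
clock: 25.5
position: [460.1, -143.6, 126.4]
ee_rot: [0.11, 0.994, -0.0, 0.001]
contact_force: [-2.2, 2.6, 9.5]
gripper_width: 9.1
grasp_force: 62.2
```

```bash
python3 -c "from h import *;tq()"
```

```text
clk 25.5 z 126.4 phi 2.922 Mz 0.172 F [-2.2  2.6  9.5]
```

>>> {"op": "arm_command", "data": {"steps": [0,0,0,0]}}

```text
clock: 25.62
position: [460.1, -143.6, 126.4]
ee_rot: [0.11, 0.994, -0.0, 0.001]
contact_force: [-3.5, 2.3, 10.5]
gripper_width: 8.9
grasp_force: 62.2
```

```bash
python3 -c "from h import *;tq();go(482.4,-38.6,-2.569)"
```

```text
clk 25.62 z 126.4 phi 2.922 Mz 0.154 F [-3.5  2.3 10.5]
clk 25.62 pos [ 460.1 -143.6  126.4] phi 2.922 j6 -1.83 tool dx 1.1 dy 107.4 roll 5.491 F [-3.5  2.3 10.5] M [0.571 0.815 0.154]
```

>>> {"op": "arm_command", "data": {"steps": [0,0,0,0,0,0,0,0,0,0,-0.025,0,0,0,-0.025,0,0.0004,0.0357,0,0,0.0004,0.0357,0,0,0.0004,0.0357,0,0,0,0,0,-0.158,0,0,0,-0.158,0,0,0,-0.158,0,0,0,-0.158,0,0,0,-0.16,0,0,0,0,0,0,0,0], "grip": 0.036}}

```text
clock: 27.38
position: [481.8, -38.6, 174.5]
ee_rot: [-0.28, 0.96, 0.0, -0.0]
contact_force: [0.0, -0.0, -0.7]
gripper_width: 35.7
grasp_force: 0.0
```

Run:
```python
from h import *
go(482.4,-38.6,-2.569)
blade(win=(270,360,150,262),zt=157)
```

```text
clk 27.38 pos [481.8 -38.6 174.5] phi -2.573 j6 -1.26 tool dx -0.5 dy -0.3 roll -0.004 F [ 0.  -0.  -0.7] M [ 0.036  0.013 -0.012]
[  41   46   17   66 1041] rect 475.6 -40.4 [39.5  8.9] mean [475.5 -40.7] yaw -2.572
[  0  89  11  23 194] rect 500.2 -54.9 [14.6  5.9] mean [500.8 -54. ] yaw -2.75
[ 83  89   7  23 138] rect 474.9 -15.3 [14.4  3.6] mean [475.2 -15. ] yaw -2.524
```

>>> {"op": "arm_command", "data": {"steps": [0,0.0005,0.01,0,0,0,0.026,0,0,0,0.012,0,0,0,0,0]}}

```text
clock: 27.92
position: [481.0, -38.3, 125.7]
ee_rot: [-0.281, 0.96, 0.0, -0.001]
contact_force: [0.5, 0.0, 0.3]
gripper_width: 35.7
grasp_force: 0.0
```

>>> {"op": "arm_command", "data": {"steps": [0,0,0,0,0,0,0,0,0,0,0,0,0,0,0,0], "grip": 0.0}}

```text
clock: 28.42
position: [481.9, -37.5, 127.5]
ee_rot: [-0.282, 0.96, 0.0, 0.001]
contact_force: [-2.9, 5.6, 5.1]
gripper_width: 8.9
grasp_force: 61.1
```

>>> {"op": "arm_command", "data": {"steps": [0,0,0.0004,0.13,0,0,0.0004,0.13,0,0,0.0004,0.13]}}

```text
clock: 28.8
position: [481.8, -37.4, 126.6]
ee_rot: [-0.089, 0.996, 0.0, 0.001]
contact_force: [-4.4, 6.9, 8.9]
gripper_width: 9.1
grasp_force: 61.7
```

```bash
python3 -c "from h import *;tq()"
```

```text
clk 28.8 z 126.6 phi -2.964 Mz 0.141 F [-4.4  6.9  8.9]
```

>>> {"op": "arm_command", "data": {"steps": [0,0,0,0]}}

```text
clock: 28.92
position: [481.8, -37.4, 126.6]
ee_rot: [-0.09, 0.996, 0.0, 0.001]
contact_force: [-3.5, 6.0, 6.6]
gripper_width: 9.4
grasp_force: 61.4
```

```bash
python3 -c "from h import *;tq()"
```

```text
clk 28.93 z 126.6 phi -2.961 Mz -0.012 F [-3.5  6.   6.6]
```

>>> {"op": "arm_command", "data": {"steps": [0,0,0.0003,0.1]}}

```text
clock: 29.05
position: [481.8, -37.4, 126.5]
ee_rot: [-0.04, 0.999, 0.0, 0.001]
contact_force: [-4.7, 5.6, 10.0]
gripper_width: 9.1
grasp_force: 61.8
```

```bash
python3 -c "from h import *;tq()"
```

```text
clk 29.05 z 126.5 phi -3.062 Mz 0.188 F [-4.7  5.6 10. ]
```

>>> {"op": "arm_command", "data": {"steps": [0,0,0,0]}}

```text
clock: 29.18
position: [481.8, -37.3, 126.5]
ee_rot: [-0.04, 0.999, 0.0, 0.001]
contact_force: [-3.3, 7.6, 7.8]
gripper_width: 9.2
grasp_force: 61.6
```

```bash
python3 -c "from h import *;tq()"
```

```text
clk 29.18 z 126.5 phi -3.061 Mz 0.046 F [-3.3  7.6  7.8]
```

>>> {"op": "arm_command", "data": {"steps": [0,0,0.0002,0.08]}}

```text
clock: 29.3
position: [481.8, -37.3, 126.5]
ee_rot: [-0.0, 1.0, 0.0, 0.001]
contact_force: [-5.3, 7.5, 9.9]
gripper_width: 8.8
grasp_force: 61.9
```

```bash
python3 -c "from h import *;tq()"
```

```text
clk 29.3 z 126.5 phi -3.142 Mz 0.235 F [-5.3  7.5  9.9]
```

>>> {"op": "arm_command", "data": {"steps": [0,0,0,0]}}

```text
clock: 29.42
position: [481.8, -37.3, 126.5]
ee_rot: [-0.001, 1.0, 0.0, 0.001]
contact_force: [-4.6, 6.8, 8.7]
gripper_width: 8.7
grasp_force: 61.8
```

```bash
python3 -c "from h import *;tq()"
```

```text
clk 29.43 z 126.5 phi -3.14 Mz 0.051 F [-4.6  6.8  8.7]
```

>>> {"op": "arm_command", "data": {"steps": [0,0,0.0002,0.07]}}

```text
clock: 29.55
position: [481.8, -37.3, 126.4]
ee_rot: [0.035, 0.999, 0.0, 0.001]
contact_force: [-5.0, 7.7, 11.5]
gripper_width: 8.8
grasp_force: 62.1
```

```bash
python3 -c "from h import *;tq()"
```

```text
clk 29.55 z 126.4 phi 3.072 Mz 0.231 F [-5.   7.7 11.5]
```

>>> {"op": "arm_command", "data": {"steps": [0,0,0,0]}}

```text
clock: 29.68
position: [481.8, -37.3, 126.5]
ee_rot: [0.034, 0.999, 0.0, 0.001]
contact_force: [-5.9, 7.9, 10.5]
gripper_width: 9.1
grasp_force: 61.9
```

```bash
python3 -c "from h import *;tq()"
```

```text
clk 29.68 z 126.5 phi 3.073 Mz 0.072 F [-5.9  7.9 10.5]
```

>>> {"op": "arm_command", "data": {"steps": [0,0,0.0002,0.08]}}

```text
clock: 29.8
position: [481.8, -37.3, 126.4]
ee_rot: [0.075, 0.997, 0.0, 0.001]
contact_force: [-6.0, 8.1, 12.2]
gripper_width: 9.1
grasp_force: 62.3
```

```bash
python3 -c "from h import *;tq()"
```

```text
clk 29.8 z 126.4 phi 2.992 Mz 0.363 F [-6.   8.1 12.2]
```

>>> {"op": "arm_command", "data": {"steps": [0,0,0,0]}}

```text
clock: 29.92
position: [481.8, -37.2, 126.4]
ee_rot: [0.074, 0.997, 0.0, 0.001]
contact_force: [-5.9, 7.1, 11.2]
gripper_width: 9.1
grasp_force: 62.1
```

```bash
python3 -c "from h import *;tq()"
```

```text
clk 29.93 z 126.4 phi 2.993 Mz 0.1 F [-5.9  7.1 11.2]
```

>>> {"op": "arm_command", "data": {"steps": [0,0,0,0]}}

```text
clock: 30.05
position: [481.8, -37.3, 126.4]
ee_rot: [0.074, 0.997, 0.001, 0.001]
contact_force: [-5.3, 7.4, 12.4]
gripper_width: 8.8
grasp_force: 62.1
```

```bash
python3 -c "from h import *;tq()"
```

```text
clk 30.05 z 126.4 phi 2.994 Mz 0.156 F [-5.3  7.4 12.4]
```

>>> {"op": "arm_command", "data": {"steps": [0,0,0,0,0,0,0,0,0,0,-0.025,0,0,0,-0.025,0,-0.034,-0.0384,0,0,-0.034,-0.0384,0,0,-0.034,-0.0384,0,0,0,0,0,-0.164,0,0,0,-0.164,0,0,0,-0.164,0,0,0,-0.164,0,0,0,-0.166,0,0,0,0,0,0,0,0], "grip": 0.036}}

```text
clock: 31.8
position: [565.3, -167.4, 174.4]
ee_rot: [-0.329, 0.944, -0.0, -0.0]
contact_force: [-0.1, 0.1, -0.0]
gripper_width: 35.9
grasp_force: 0.0
```

Run:
```python
from h import *
go(565.6,-167.1,-2.467)
blade(win=(270,360,150,262),zt=157)
```

```text
clk 31.8 pos [ 565.3 -167.4  174.4] phi -2.471 j6 -0.89 tool dx -0.5 dy 0.1 roll -0.004 F [-0.1  0.1 -0. ] M [-0.07   0.008 -0.045]
[  40   46   16   66 1013] rect 559.7 -170.3 [39.4  8.6] mean [ 559.4 -170.7] yaw -2.471
[  0  89  11  23 174] rect 585.2 -181.7 [14.5  5.9] mean [ 585.9 -180.6] yaw -2.648
[ 83  89   7  23 146] rect 556.0 -144.9 [14.4  3.6] mean [ 556.4 -144.7] yaw -2.392
```

>>> {"op": "arm_command", "data": {"steps": [0,0.0003,0.01,0,0,0,0.026,0,0,0,0.012,0,0,0,0,0]}}

```text
clock: 32.35
position: [564.5, -166.9, 125.4]
ee_rot: [-0.33, 0.944, 0.0, -0.001]
contact_force: [-0.0, -0.1, -0.4]
gripper_width: 35.9
grasp_force: 0.0
```

>>> {"op": "arm_command", "data": {"steps": [0,0,0,0,0,0,0,0,0,0,0,0,0,0,0,0], "grip": 0.0}}

```text
clock: 32.85
position: [565.5, -166.7, 127.6]
ee_rot: [-0.33, 0.944, -0.0, 0.001]
contact_force: [-0.8, 2.9, 5.0]
gripper_width: 8.9
grasp_force: 61.1
```

>>> {"op": "arm_command", "data": {"steps": [0,0,0.0004,0.13,0,0,0.0004,0.13,0,0,0.0004,0.13]}}

```text
clock: 33.22
position: [565.4, -166.7, 126.4]
ee_rot: [-0.139, 0.99, -0.0, 0.0]
contact_force: [-1.4, 4.0, 5.6]
gripper_width: 9.2
grasp_force: 61.2
```

```bash
python3 -c "from h import *;tq()"
```

```text
clk 33.23 z 126.4 phi -2.862 Mz 0.074 F [-1.4  4.   5.6]
```

>>> {"op": "arm_command", "data": {"steps": [0,0,0,0]}}

```text
clock: 33.35
position: [565.4, -166.7, 126.4]
ee_rot: [-0.141, 0.99, -0.0, 0.001]
contact_force: [-0.7, 3.8, 6.0]
gripper_width: 9.3
grasp_force: 61.2
```

```bash
python3 -c "from h import *;tq()"
```

```text
clk 33.35 z 126.4 phi -2.859 Mz -0.005 F [-0.7  3.8  6. ]
```

>>> {"op": "arm_command", "data": {"steps": [0,0,0.0003,0.1]}}

```text
clock: 33.48
position: [565.4, -166.6, 126.2]
ee_rot: [-0.09, 0.996, -0.0, 0.0]
contact_force: [-2.8, 4.3, 7.5]
gripper_width: 9.3
grasp_force: 61.4
```

```bash
python3 -c "from h import *;tq()"
```

```text
clk 33.48 z 126.2 phi -2.961 Mz 0.048 F [-2.8  4.3  7.5]
```

>>> {"op": "arm_command", "data": {"steps": [0,0,0,0]}}

```text
clock: 33.6
position: [565.4, -166.6, 126.3]
ee_rot: [-0.091, 0.996, -0.0, 0.001]
contact_force: [-2.7, 3.7, 6.9]
gripper_width: 9.5
grasp_force: 61.3
```

```bash
python3 -c "from h import *;tq()"
```

```text
clk 33.6 z 126.3 phi -2.959 Mz -0.044 F [-2.7  3.7  6.9]
```

>>> {"op": "arm_command", "data": {"steps": [0,0,0.0003,0.1]}}

```text
clock: 33.72
position: [565.4, -166.6, 126.2]
ee_rot: [-0.041, 0.999, -0.0, 0.0]
contact_force: [-2.1, 3.5, 8.2]
gripper_width: 9.3
grasp_force: 61.6
```

```bash
python3 -c "from h import *;tq()"
```

```text
clk 33.73 z 126.2 phi -3.06 Mz 0.161 F [-2.1  3.5  8.2]
```

>>> {"op": "arm_command", "data": {"steps": [0,0,0.0003,0.1]}}

```text
clock: 33.85
position: [565.4, -166.6, 126.2]
ee_rot: [0.009, 1.0, -0.0, 0.001]
contact_force: [-3.4, 5.1, 9.3]
gripper_width: 9.0
grasp_force: 61.8
```

```bash
python3 -c "from h import *;tq()"
```

```text
clk 33.85 z 126.2 phi 3.123 Mz 0.227 F [-3.4  5.1  9.3]
```

>>> {"op": "arm_command", "data": {"steps": [0,0,0,0]}}

```text
clock: 33.98
position: [565.4, -166.6, 126.1]
ee_rot: [0.008, 1.0, -0.0, 0.001]
contact_force: [-3.4, 3.3, 9.5]
gripper_width: 9.0
grasp_force: 61.6
```

```bash
python3 -c "from h import *;tq()"
```

```text
clk 33.98 z 126.1 phi 3.125 Mz -0.009 F [-3.4  3.3  9.5]
```

>>> {"op": "arm_command", "data": {"steps": [0,0,0.0002,0.08]}}

```text
clock: 34.1
position: [565.4, -166.6, 126.1]
ee_rot: [0.049, 0.999, -0.0, 0.001]
contact_force: [-3.6, 5.3, 10.3]
gripper_width: 9.3
grasp_force: 61.9
```

```bash
python3 -c "from h import *;tq()"
```

```text
clk 34.1 z 126.1 phi 3.044 Mz 0.289 F [-3.6  5.3 10.3]
```

>>> {"op": "arm_command", "data": {"steps": [0,0,0.0002,0.08]}}

```text
clock: 34.22
position: [565.4, -166.6, 126.0]
ee_rot: [0.089, 0.996, -0.0, 0.001]
contact_force: [-3.1, 5.0, 9.8]
gripper_width: 9.1
grasp_force: 62.0
```

```bash
python3 -c "from h import *;tq()"
```

```text
clk 34.23 z 126.0 phi 2.964 Mz 0.334 F [-3.1  5.   9.8]
```

>>> {"op": "arm_command", "data": {"steps": [0,0,0,0]}}

```text
clock: 34.35
position: [565.4, -166.6, 126.0]
ee_rot: [0.088, 0.996, -0.0, 0.001]
contact_force: [-4.1, 4.5, 9.6]
gripper_width: 9.1
grasp_force: 61.9
```

```bash
python3 -c "from h import *;tq()"
```

```text
clk 34.35 z 126.0 phi 2.966 Mz 0.131 F [-4.1  4.5  9.6]
```

>>> {"op": "arm_command", "data": {"steps": [0,0,0,0]}}

```text
clock: 34.48
position: [565.4, -166.6, 126.0]
ee_rot: [0.088, 0.996, -0.0, 0.001]
contact_force: [-3.4, 5.1, 9.8]
gripper_width: 8.9
grasp_force: 61.9
```

```bash
python3 -c "from h import *;tq()"
```

```text
clk 34.48 z 126.0 phi 2.966 Mz 0.17 F [-3.4  5.1  9.8]
```

>>> {"op": "arm_command", "data": {"steps": [0,0,0,0,0,0,0,0,0,0,-0.025,0,0,0,-0.025,0,-0.0015,0.0362,0,0,-0.0015,0.0362,0,0,-0.0015,0.0362,0,0,0,0,0,-0.174,0,0,0,-0.174,0,0,0,-0.174,0,0,0,-0.174,0,0,0,-0.174,0,0,0,-0.175,0,0,0,0,0,0,0,0], "grip": 0.036}}

```text
clock: 36.35
position: [588.7, -61.0, 173.8]
ee_rot: [-0.419, 0.908, 0.0, -0.0]
contact_force: [-0.3, 0.5, -0.2]
gripper_width: 36.1
grasp_force: 0.0
```

Run:
```python
from h import *
go(588.6,-60.9,-2.272)
blade(win=(270,360,150,262),zt=155)
```

```text
clk 36.35 pos [588.7 -61.  173.8] phi -2.276 j6 -0.88 tool dx -0.0 dy 0.2 roll -0.004 F [-0.3  0.5 -0.2] M [ 0.054  0.013 -0.019]
[  40   45   16   67 1021] rect 584.1 -64.7 [40.4  8.6] mean [583.7 -65. ] yaw 0.876
[  0  89  11  23 192] rect 611.6 -70.6 [14.7  6. ] mean [611.8 -69.6] yaw -2.47
[ 83  89   7  23 135] rect 575.5 -40.0 [14.6  3.6] mean [575.8 -39.5] yaw 0.931
```

>>> {"op": "arm_command", "data": {"steps": [0,0,0.01,-0.004,0,0,0.026,0,0,0,0.0122,0,0,0,0,0]}}

```text
clock: 36.9
position: [588.0, -61.0, 124.6]
ee_rot: [-0.422, 0.907, 0.0, -0.001]
contact_force: [0.1, 0.4, -0.2]
gripper_width: 35.9
grasp_force: 0.0
```

>>> {"op": "arm_command", "data": {"steps": [0,0,0,0,0,0,0,0,0,0,0,0,0,0,0,0], "grip": 0.0}}

```text
clock: 37.4
position: [588.6, -60.3, 126.9]
ee_rot: [-0.422, 0.906, 0.0, 0.0]
contact_force: [-2.8, 4.7, 4.5]
gripper_width: 9.0
grasp_force: 60.2
```

```bash
python3 -c "from h import *;tq()"
```

```text
clk 37.4 z 126.9 phi -2.269 Mz 0.104 F [-2.8  4.7  4.5]
```

>>> {"op": "arm_command", "data": {"steps": [0,0,0.0001,0.05]}}

```text
clock: 37.52
position: [588.6, -60.3, 126.9]
ee_rot: [-0.399, 0.917, 0.0, 0.0]
contact_force: [-3.5, 4.3, 5.1]
gripper_width: 9.1
grasp_force: 60.4
```

```bash
python3 -c "from h import *;tq()"
```

```text
clk 37.52 z 126.9 phi -2.32 Mz 0.343 F [-3.5  4.3  5.1]
```

>>> {"op": "arm_command", "data": {"steps": [0,0,0,0]}}

```text
clock: 37.65
position: [588.6, -60.3, 126.9]
ee_rot: [-0.4, 0.917, 0.0, 0.0]
contact_force: [-3.9, 4.7, 5.6]
gripper_width: 8.9
grasp_force: 60.3
```

```bash
python3 -c "from h import *;tq()"
```

```text
clk 37.65 z 126.9 phi -2.319 Mz 0.186 F [-3.9  4.7  5.6]
```

>>> {"op": "arm_command", "data": {"steps": [0,0,0,0]}}

```text
clock: 37.78
position: [588.6, -60.3, 126.9]
ee_rot: [-0.4, 0.917, 0.0, 0.0]
contact_force: [-3.5, 4.3, 5.4]
gripper_width: 9.5
grasp_force: 60.3
```

```bash
python3 -c "from h import *;tq()"
```

```text
clk 37.77 z 126.9 phi -2.319 Mz 0.178 F [-3.5  4.3  5.4]
```

>>> {"op": "arm_command", "data": {"steps": [0,0,0,0,0,0,0,0,0,0,-0.025,0,0,0,-0.025,0,0.0492,0.0125,0,0,0.0492,0.0125,0,0,0.0492,0.0125,0,0,0,0,0,0.174,0,0,0,0.174,0,0,0,0.174,0,0,0,0.174,0,0,0,0.174,0,0,0,0.172,0,0,0,0,0,0,0,0], "grip": 0.036}}

```text
clock: 39.65
position: [460.8, -143.6, 175.8]
ee_rot: [0.109, 0.994, -0.0, 0.0]
contact_force: [-0.5, 0.8, -0.2]
gripper_width: 35.7
grasp_force: 0.0
```

Run:
```python
from h import *
go(460.1,-143.6,2.922)
blade(win=(270,360,150,262),zt=155)
```

```text
clk 39.65 pos [ 460.8 -143.6  175.8] phi 2.924 j6 -1.82 tool dx 0.7 dy -0.2 roll 0.002 F [-0.5  0.8 -0.2] M [-0.003 -0.031 -0.018]
[  38   40   17   72 1124] rect 454.4 -142.5 [ 9.1 43.7] mean [ 453.6 -142.2] yaw 2.927
[  0  89  11  23 174] rect 463.6 -169.4 [ 6.1 14.9] mean [ 465.1 -169.1] yaw 2.726
[ 83  89   7  23 149] rect 474.0 -122.6 [ 3.6 14.7] mean [ 474.3 -122.8] yaw 3.007
```

>>> {"op": "arm_command", "data": {"steps": [0,0,0.01,0.002,0,0,0.026,0,0,0,0.0142,0,0,0,0,0]}}

```text
clock: 40.2
position: [459.9, -143.5, 124.4]
ee_rot: [0.111, 0.994, -0.0, -0.002]
contact_force: [0.1, -0.1, -0.1]
gripper_width: 35.8
grasp_force: 0.0
```

>>> {"op": "arm_command", "data": {"steps": [0,0,0,0,0,0,0,0,0,0,0,0,0,0,0,0], "grip": 0.0}}

```text
clock: 40.7
position: [461.4, -143.7, 126.4]
ee_rot: [0.111, 0.994, -0.0, 0.001]
contact_force: [-1.5, -1.6, 4.1]
gripper_width: 8.7
grasp_force: 60.8
```

```bash
python3 -c "from h import *;tq()"
```

```text
clk 40.7 z 126.4 phi 2.92 Mz 0.136 F [-1.5 -1.6  4.1]
```

>>> {"op": "arm_command", "data": {"steps": [0,0,0.0001,0.04]}}

```text
clock: 40.83
position: [461.3, -143.7, 126.5]
ee_rot: [0.131, 0.991, -0.0, 0.001]
contact_force: [-0.9, -2.6, 4.2]
gripper_width: 8.9
grasp_force: 61.2
```

```bash
python3 -c "from h import *;tq()"
```

```text
clk 40.83 z 126.5 phi 2.879 Mz 0.335 F [-0.9 -2.6  4.2]
```

>>> {"op": "arm_command", "data": {"steps": [0,0,0,0]}}

```text
clock: 40.95
position: [461.3, -143.7, 126.4]
ee_rot: [0.13, 0.991, -0.0, 0.001]
contact_force: [-1.3, -2.0, 6.2]
gripper_width: 9.4
grasp_force: 61.3
```

```bash
python3 -c "from h import *;tq()"
```

```text
clk 40.95 z 126.4 phi 2.88 Mz 0.219 F [-1.3 -2.   6.2]
```

>>> {"op": "arm_command", "data": {"steps": [0,0,0,0]}}

```text
clock: 41.08
position: [461.3, -143.7, 126.4]
ee_rot: [0.13, 0.992, -0.0, 0.001]
contact_force: [-1.0, -2.1, 6.1]
gripper_width: 9.1
grasp_force: 61.3
```

```bash
python3 -c "from h import *;tq()"
```

```text
clk 41.08 z 126.4 phi 2.881 Mz 0.205 F [-1.  -2.1  6.1]
```

>>> {"op": "arm_command", "data": {"steps": [0,0,0,0,0,0,0,0,0,0,0,0]}}

```text
clock: 41.45
position: [461.3, -143.7, 126.4]
ee_rot: [0.13, 0.991, -0.0, 0.001]
contact_force: [-1.2, -2.6, 5.4]
gripper_width: 8.9
grasp_force: 61.3
```

```bash
python3 -c "from h import *;tq()"
```

```text
clk 41.45 z 126.4 phi 2.881 Mz 0.162 F [-1.2 -2.6  5.4]
```

>>> {"op": "arm_command", "data": {"steps": [0,0,0,0]}}

```text
clock: 41.58
position: [461.3, -143.7, 126.4]
ee_rot: [0.13, 0.991, -0.0, 0.001]
contact_force: [-1.2, -1.9, 6.1]
gripper_width: 8.7
grasp_force: 61.3
```

```bash
python3 -c "from h import *;tq()"
```

```text
clk 41.58 z 126.4 phi 2.881 Mz 0.188 F [-1.2 -1.9  6.1]
```

>>> {"op": "arm_command", "data": {"steps": [0,0,0,0]}}

```text
clock: 41.7
position: [461.3, -143.7, 126.4]
ee_rot: [0.13, 0.992, -0.0, 0.001]
contact_force: [-0.3, -0.8, 5.7]
gripper_width: 9.4
grasp_force: 61.3
```

```bash
python3 -c "from h import *;tq()"
```

```text
clk 41.7 z 126.4 phi 2.881 Mz 0.225 F [-0.3 -0.8  5.7]
```

>>> {"op": "arm_command", "data": {"steps": [0,0,0,0,0,0,0,0,0,0,-0.025,0,0,0,-0.04,0,0.05,0,-0.05,0,0.05,0,-0.04,0,0.05,0,0,0,0.05,0,0,0,0,0,0,0], "grip": 0.036}}

```text
clock: 42.82
position: [271.6, -93.1, 273.8]
ee_rot: [0.13, 0.992, 0.001, 0.001]
contact_force: [0.4, 0.5, 0.7]
gripper_width: 35.5
grasp_force: 0.0
```

Run:
```python
from h import *
go(460,-143,2.9)
a=get_image("scene")[170:320,210:420];b=get_image("top")[140:270,270:420]
f=lambda i:cv2.resize(cv2.cvtColor(i,cv2.COLOR_RGB2BGR),(600,300 if 0 else 290),interpolation=cv2.INTER_CUBIC)
cv2.imwrite("pics/end.png",np.vstack([cv2.resize(f(a),(420,300)),cv2.resize(f(b),(420,300))]))
```

```text
clk 42.83 pos [271.6 -93.1 273.8] phi 2.882 j6 -2.09 tool dx -194.9 dy 0.2 roll -0.018 F [0.4 0.5 0.7] M [-0.02  -0.068  0.023]
```

View pics/end.png

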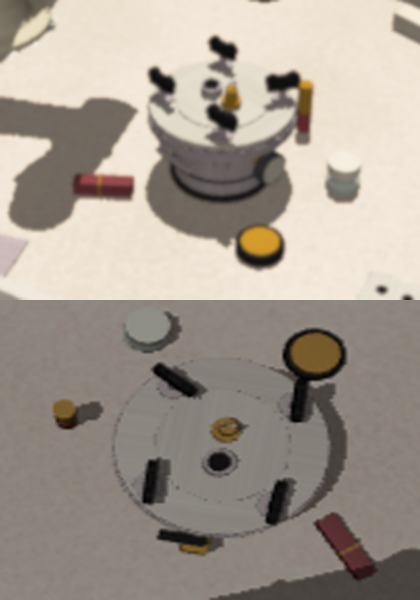

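The picture shows the cover flat in the scene view (centre about (225,110)), all four blades upright, the bystanders in place and the arm clear. I'm handing the job in.

```bash
python3 -c "from bench import *;print(job_done())"
```

```text
the job is handed in; nothing more can be done
None
```

The job is handed in at about 43 s: all four screws were brought half way, then firm, crosswise (1, 3, 2, 4), the cover looks flat, and nothing else on the bench looks moved; final turning torques read 0.33–0.36 N m, with screw 3 the tightest, a held rise of about 0.20–0.23 N m (0.25 is overtight).

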